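# Fill the feed dish, lift the sagging bolt and hold the cage gate ajar

## Task

Feeding time at the mesh rearing cage: pour all the feed pellets from the beaker into the white dish and stand the beaker back upright on the table. Then draw the gate's sagging bolt - it has to be lifted over the bent-up lip of its keeper while you pull, do not force it - and swing the self-closing gate open about 35 degrees so that I can slide the dish in. Finish with the gripper still holding the gate ajar there, bolt drawn, and leave everything else on the bench where it lies.

Things in the scene. Friction and masses are not known exactly. Their poses are not given: they have to be found in the camera images.
- cage: mesh rearing cage with a pale wooden frame, 212 x 292 mm on the table, 150 mm high, fixed to it. Origin: middle of its underside; x runs into the cage (the front with the gate faces -x, 100 to 107 mm from the origin), y runs along the front towards the gate's hinges, z up.
- gate (a joint): wooden gate leaf (192 mm wide, 122 mm high, 14 mm thick) in the cage's front: opening angle in rad, 0 shut, 1.3 at most. It swings out towards the robot about the upright hinges at its +y end (seen from the robot, the left). Spring hinges pull it shut with 0.15 N m when shut, rising to 0.3 N m at 0.6 rad; let go, it closes.
- gate_hinge (a point): point on the gate's upright hinge axis at the level of the bolt's barrel, 117 mm above the table. With the gate shut, the leaf runs from here along the cage's -y.
- rod (a joint): the bolt's steel rod (8 mm thick, level along the gate's top rail): how far it is drawn, in m, 0 shot home in the keeper, 0.036 fully drawn. It is drawn along the cage's +y, towards the hinges, against about 1 N of friction and stays where it is left. It comes free of the keeper at 0.016; drawn means beyond 0.022.
- sag (a joint): tilt of the rod in its worn barrel, rad: 0 level, -0.12 drooping (where it falls by its own weight, under 1 N at the pull), +0.03 at most. It pivots in the middle of the barrel, 85 mm from the gate's hinge; the pull sits 80 mm further from the hinge when the bolt is home.
- pull (a point): the bolt's pull: a steel stem 12 mm thick and 38 mm long that stands out level from the rod to the front (cage's -x), with an 18 mm button 6 mm thick at its end. The point is on its axis in the middle of the part to grip, 38 mm in front of the gate's face, 107 mm above the table while the bolt droops; nearest on its sides: the barrel 57 mm away, the keeper 35 mm.
- keeper: steel strap on the cage's latch post, into which the rod's end runs (origin on the gate's hinge line at table level). Behind the lip sits the rod's stop collar, 22 mm in diameter and 8 mm thick, 127 mm from the barrel's middle. The strap's opening leaves the collar room to be lifted 18 mm and no more.
- lip (a point): middle of the top edge of the keeper's bent-up lip, 97 mm above the table, 3 mm thick; it stands proud of the strap on the gate side. The drooping collar reaches 6 mm below this edge, 5 mm behind it. To draw the bolt raise the pull by 6 to 10 mm, best 8, and keep it raised for the first 18 mm of the draw.
- dish: round white ceramic feed dish, 112 mm across the rim, 38 mm high, wall 5 mm, inner floor 6 mm up and 90 mm wide, 0.35 kg. Origin: middle of its underside.
- beaker_mid (a point): small clear plastic beaker, 50 mm across at the foot, 55 mm at the rim, 69 mm high, 2 mm walls, about 0.08 kg, holding the six pellets; z is its upright axis. The pellets slide out when it is tipped to about 120 degrees. The point is on the axis, 35 mm above its underside.
- vial_a: sample vial with a screw cap, 24 mm thick, 62 mm tall, standing near the table's right edge; not to be moved.
- vial_b: sample tube with a screw cap, 24 mm thick, 70 mm tall, standing near the table's right edge; not to be moved.
- tweezers_a: steel tweezers, 131 mm long, lying flat in front of the cage; not to be moved.
- brush_a: flat dust brush, 187 mm long, 8 mm high, lying at the table's front edge; not to be moved.
- loupe_a: hand loupe, 94 mm long, 18 mm high, lying left of the beaker; not to be moved.
- pen_a: ball pen, 129 mm long, lying left of the beaker; not to be moved.
- pellet_1: one of six brown feed pellets, a short cylinder 11 mm thick and 12 mm long, 10 g, smooth; origin at its centre. At the start it lies on the beaker's floor.
- pellet_2: one of six brown feed pellets, a short cylinder 11 mm thick and 12 mm long, 10 g, smooth; origin at its centre. At the start it lies on the beaker's floor.
- pellet_3: one of six brown feed pellets, a short cylinder 11 mm thick and 12 mm long, 10 g, smooth; origin at its centre. At the start it lies on the beaker's floor.
- pellet_4: one of six brown feed pellets, a short cylinder 11 mm thick and 12 mm long, 10 g, smooth; origin at its centre. At the start it lies on the beaker's floor.
- pellet_5: one of six brown feed pellets, a short cylinder 11 mm thick and 12 mm long, 10 g, smooth; origin at its centre. At the start it lies on the beaker's floor.
- pellet_6: one of six brown feed pellets, a short cylinder 11 mm thick and 12 mm long, 10 g, smooth; origin at its centre. At the start it lies on the beaker's floor.

How it is judged:
On the way, in this order (a step that is already met when the one before it is completed fails the run):
1. all six pellets lie in the dish (horizontal distance between each of pellet_1, pellet_2, pellet_3, pellet_4, pellet_5, pellet_6 and dish below 0.05 m and height (world z) of each of pellet_1, pellet_2, pellet_3, pellet_4, pellet_5, pellet_6 below 0.04 m), for 0.2 s.
2. the beaker stands upright on the table, let go (angle between beaker_mid's own z axis and vertical below 0.15 rad and height (world z) of beaker_mid below 0.042 m and contact force between the fingers and beaker below 0.1 N), for 0.2 s.
3. the bolt is drawn out of its keeper while the gate is still shut (value of joint rod above 0.022 m and value of joint gate below 0.12 rad), for 0.1 s.
At the end, for the whole second after the job is handed in: all six pellets lie in the dish and the dish stands level; the beaker stands upright on the table; the bolt is drawn more than 22 mm; the gate stands still, 25 to 46 degrees (0.44 to 0.80 rad) open, held there by the fingers (over 0.5 N) and not propped by beaker or dish (all of step 1 and value of joint gate between 0.44 and 0.8 rad and velocity of joint gate between -0.05 and 0.05 rad/s and value of joint rod above 0.022 m and contact force between the fingers and gate above 0.5 N and contact force between each of beaker, dish and gate below 0.1 N and angle between each of beaker_mid, dish's own z axis and vertical below 0.15 rad and height (world z) of beaker_mid below 0.042 m); the arm keeps its last pose, push and grip.
It fails at once if the bolt is forced against its keeper (over 40 N) (contact force between rod and keeper above 40 N).
It fails at once if something that lies about on the bench is shifted by more than 3 cm (distance of any of vial_a, vial_b, tweezers_a, brush_a, loupe_a, pen_a from where it was at the start of the episode above 0.03 m).
It also fails if it takes over 69 s, if anything falls off the work surface, if the arm or the gripper's body presses on something with over 40 N, if the wrist force passes 120 N, or if a joint passes its speed limit or range.

## Robot

A 7-joint arm with a two-finger parallel gripper is mounted at the origin on a cart in front of the work surface, level with it; the furniture and walls round the work are solid. World frame = base frame: x ahead of the robot, y to its left, z up, the work surface at z = 0. Lengths are in m, angles in rad, forces in N, time in s.
With the tool pointing down it reaches from about 0.4 to 0.85 m from the base axis. Payload 10.4 kg.
Tool frame: the origin (TCP) lies on the centre line of the jaws, within the pads' length; the fingertips stand r.finger_overhang ahead of it and the grasp point (between the pads) lies 5 mm behind it (r.finger_overhang is the distance from the TCP to the fingertips, in m); z points along the fingers, y is the line along which they close (so a half turn about z gives the same grasp; the last joint's range is limited). The gripper opens to 87 mm and grips with 3 to 60 N. Pads are 19 mm wide; open, the fingers measure 117 mm over their backs; the gripper's body (75 mm by 190 mm) begins 51 mm behind the grasp point.
Start: joints at [-0.023, 0.332, -0.065, 1.46, 0.022, 1.35, -0.088], TCP at [0.625, 0, 0.237] pointing down, gripper open.
Joint ranges: [-2.6, 2.6], [-0.5, 2.12], [-1.47, 1.34], [0.16, 2.42], [-1.27, 4.41], [0.06, 2.06], [-2.6, 2.6]. Speed limits (rad/s): [2.22, 2.22, 2.79, 2.79, 3.14, 3.14, 3.14].

## Interface

Orientations are given as a unit quaternion [x, y, z, w].
In Python, from bench import read_state, viewer, r gives the robot as it stands.
- The arm moves only by the tool carry_out, never from a script. Its argument "moves" is a list of rows, each a list of 6 numbers: the shift along the tool's x, y, z in units of 40 mm (1.0 is 40 mm), then the turn, a rotation vector about the tool's x, y, z in units of 8 degrees (1.0 is 8 degrees). A call has 1 to 20 rows; each row shifts and turns the commanded pose from where the row before left it, along the tool's axes as they then stand; what a row does not reach is not made up. A row lasts 1/8 s, in which the tool goes at most 62.5 mm and 10.7 degrees, less where a joint would pass 70% of its speed; a pose out of reach is approached as far as the arm can. A call is refused whole if a number of a shift passes 1 or a number of a turn 1, either way. A call with a gripper value outside its range is refused whole. "fingers" is the finger opening in mm, from 0 to 87, set as the call begins (left out, the last holds). The fingers move at their own pace and stop on an object; "force" is the grip in N (left out, the last holds). Time passes only in rows, so rows that do not move let the fingers close. It gives the time, the measured TCP pose, the force, the opening and the grip force at its end, in the units of the state.
- read_state(): the state, without advancing time (a new reading comes with each control period).
- viewer.camera(name): name is "scene" or "side" or "wrist"; returns a dict with "pixels" (384x512x3 uint8, red, green, blue), "range_z" (384x512 float32, m along the optical axis (not along the pixel's ray), 0 where there is no reading), "fx", "fy", "cx", "cy" (pixels), "k1" (the pictures are not rectified: a ray, as slopes to the right and down, at radius r is drawn at 1 + k1 r^2 times it, then the intrinsics apply), "xyz" and "orientation" of the camera in the world. Camera axes: x right, y down, z forward; pixel columns grow to the right and rows downward; lengths in m; the calibration is good to about 2 mm. A picture is of the moment at which its call begins.
- r.close_job(): hands the job in; it is judged then, once.
The state is a dict: "time": time; "joint_positions": joint angles; "joint_vel": joint speeds; "joint_torque": joint torques, N m; "ee_pos": TCP position; "eef_rot": TCP orientation; "ft_force": force on the tool from outside, world axes, zero at the start; "torque": the same for the moment, N m; "width": finger opening in m; "grip_force": force on a finger pad.
Only numpy, scipy, OpenCV 4.12 (cv2) and the standard library are available. Lean on these libraries where they do the work, as an engineer would, in place of code of your own. Each camera call takes 0.05 s, during which the arm holds its last target. There are 200 camera calls.

## Working session

There is one attempt and no reset: what is moved stays moved. The work goes in short steps, Python scripts to look and compute and a tool call to move; the robot and the scene stay as the last step left them, time stands still between calls to the robot, and variables do not carry over. Pictures are saved under pics/ and viewed, at most 10 in all, crops included, and the job is handed in when it is done.

Besides the shell and the picture viewer there is one more tool, called after ">>>" in YAML: its name, and indented under it one key for each argument. carry_out: Moves the arm, as the interface text tells. Its arguments: {"type":"object","properties":{"moves":{"type":"array","items":{"type":"array","items":{"type":"number"}}},"fingers":{"type":"number"},"force":{"type":"number"}},"required":["moves"]}

```bash
mkdir -p pics; ls; cat > h.py <<'E'
import numpy as np, cv2
from scipy.spatial.transform import Rotation as R
from bench import read_state, viewer, r
def snap(n,name):
    c=viewer.camera(n); cv2.imwrite(f'pics/{name}.png',c['pixels'][...,::-1]); np.savez(f'pics/{name}.npz',**c); return c
def load(name): return dict(np.load(f'pics/{name}.npz'))
def ray(c,u,v):
    x,y=(u-c['cx'])/c['fx'],(v-c['cy'])/c['fy']; a,b=x,y
    for _ in range(10):
        s=1+c['k1']*(a*a+b*b); a,b=x/s,y/s
    return np.stack([a,b,np.ones_like(a)],-1)
def world(c,u,v,d=None):
    u,v=np.asarray(u,float),np.asarray(v,float)
    if d is None: d=c['range_z'][v.astype(int),u.astype(int)]
    return (ray(c,u,v)*np.asarray(d)[...,None])@R.from_quat(c['orientation']).as_matrix().T+c['xyz']
def plane(c,u,v,z):
    q=ray(c,np.asarray(u,float),np.asarray(v,float))@R.from_quat(c['orientation']).as_matrix().T
    return c['xyz']+q*((z-c['xyz'][2])/q[...,2])[...,None]
def cloud(c):
    v,u=np.mgrid[:384,:512]; return world(c,u,v,c['range_z'])
E
python3 - <<'E'
from h import *
for n in('scene','side'):
    c=snap(n,n+'0'); print(n,c['xyz'],c['orientation'],c['fx'],c['k1'])
s=read_state();print(s['ee_pos'],s['eef_rot'],r.finger_overhang)
a=[cv2.imread(f'pics/{n}0.png') for n in('scene','side')]
cv2.imwrite('pics/both.png',cv2.resize(np.vstack(a),(800,1200))[:600]) 
E
```

```text
pics
scene [-0.07841961 -1.03893303  0.71620407] [ 0.81864344 -0.2516405   0.13652445 -0.49785645] 434.71488562263306 0.00459373506458952
side [ 0.15896958 -1.0930714   0.69482241] [ 0.84159502 -0.1607164   0.08805672 -0.50806897] 440.74443146933163 -0.13708360618844723
[ 6.24680760e-01 -3.01066700e-05  2.35836842e-01] [ 7.07111053e-01  7.07102232e-01 -4.67071499e-04 -4.16513499e-04] 0.014
```

View pics/scene0.png

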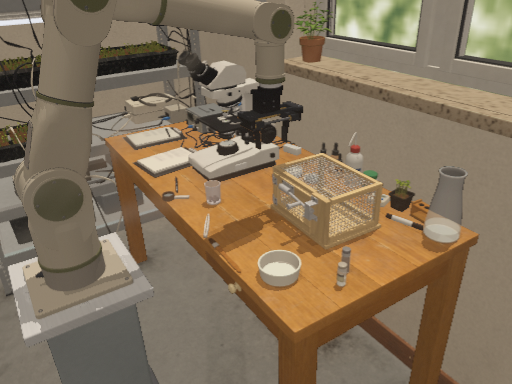

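View pics/side0.png

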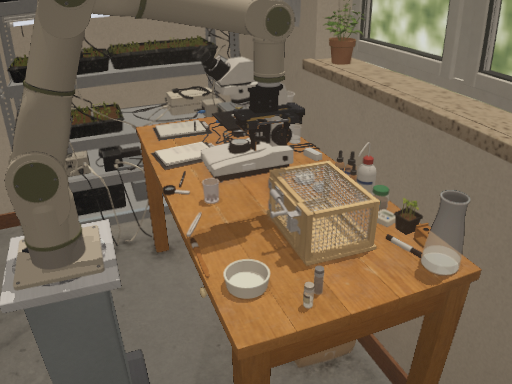

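The scene view shows the beaker at (213,194), the dish at (279,267), the cage at (325,197) with the bolt on its front left, the tweezers at (208,230), and vials at (343,268). I'll enlarge a crop of the front and compute positions.

```bash
python3 - <<'E'
from h import *
im=[cv2.imread(f'pics/{n}0.png') for n in('scene','side')]
a=cv2.resize(im[0][140:300,190:390],(800,640),interpolation=cv2.INTER_CUBIC)[:600]
b=cv2.resize(im[1][155:275,180:340],(800,600),interpolation=cv2.INTER_CUBIC)
cv2.imwrite('pics/cropA.png',a);cv2.imwrite('pics/cropB.png',b)
for n,(u,v,hw,hh) in {'scene':(279,267,24,20),'side':(247,278,26,20)}.items():
    c=load(n+'0'); P=cloud(c)
    sub=np.zeros((384,512),bool); sub[v-hh:v+hh,u-hw:u+hw]=1
    m=sub&(P[...,2]>.03)&(P[...,2]<.045)
    q=P[m][:,:2]; (x,y),rad=cv2.minEnclosingCircle(q.astype(np.float32)); print(n,'dish',x,y,rad)
    m=(P[...,2]>.143)&(P[...,2]<.16)&(P[...,0]>.4)&(P[...,0]<1.1)&(P[...,1]<.2)&(P[...,1]>-.5)&(np.mgrid[:384,:512][1]>265)&(np.mgrid[:384,:512][0]>150)
    rect=cv2.minAreaRect(P[m][:,:2].astype(np.float32)); print('cage',rect, cv2.boxPoints(rect).round(3).tolist())
    bu,bv=(213,194) if n=='scene' else (211,191)
    print('beaker depth',P[bv-12:bv+14:3,bu].round(3).tolist(), 'rim plane',plane(c,bu,bv-10 if n=='scene' else bv-9,.069))
E
```

```text
scene dish 0.4370337724685669 -0.29881665110588074 0.0580812506377697
cage ((0.8491967916488647, -0.22166693210601807), (0.3418402671813965, 0.604562520980835), 61.652957916259766) [[0.5019999742507935, -0.2290000021457672], [1.034000039100647, -0.515999972820282], [1.1959999799728394, -0.2150000035762787], [0.6639999747276306, 0.07199999690055847]]
beaker depth [[0.498, 0.17, 0.061], [0.496, 0.169, 0.05], [0.476, 0.129, 0.061], [0.473, 0.124, 0.053], [0.474, 0.129, 0.04], [0.472, 0.127, 0.03], [0.473, 0.131, 0.016], [0.472, 0.131, 0.005], [0.466, 0.121, -0.0]] rim plane [0.48348106 0.14146088 0.069     ]
side dish 0.4379330277442932 -0.30147784948349 0.05711434409022331
cage ((0.8259672522544861, -0.2501131296157837), (0.48951733112335205, 0.4457651674747467), 88.80892181396484) [[0.5979999899864197, -0.49000000953674316], [1.0440000295639038, -0.49900001287460327], [1.0540000200271606, -0.009999999776482582], [0.6079999804496765, -0.0010000000474974513]]
beaker depth [[0.492, 0.171, 0.065], [0.49, 0.165, 0.057], [0.479, 0.126, 0.066], [0.477, 0.121, 0.058], [0.476, 0.119, 0.049], [0.477, 0.126, 0.034], [0.476, 0.124, 0.025], [0.475, 0.123, 0.014], [0.476, 0.128, 0.0]] rim plane [0.48391221 0.14144841 0.069     ]
```

View pics/cropA.png

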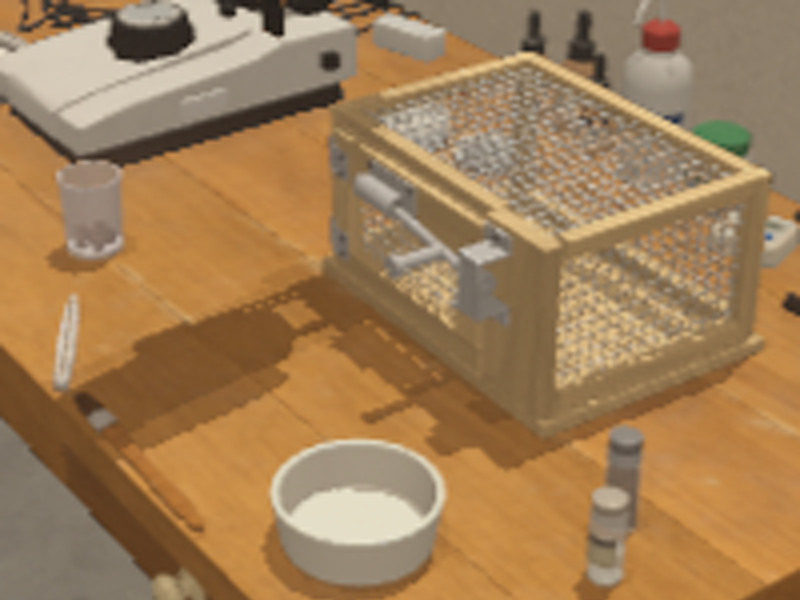

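View pics/cropB.png

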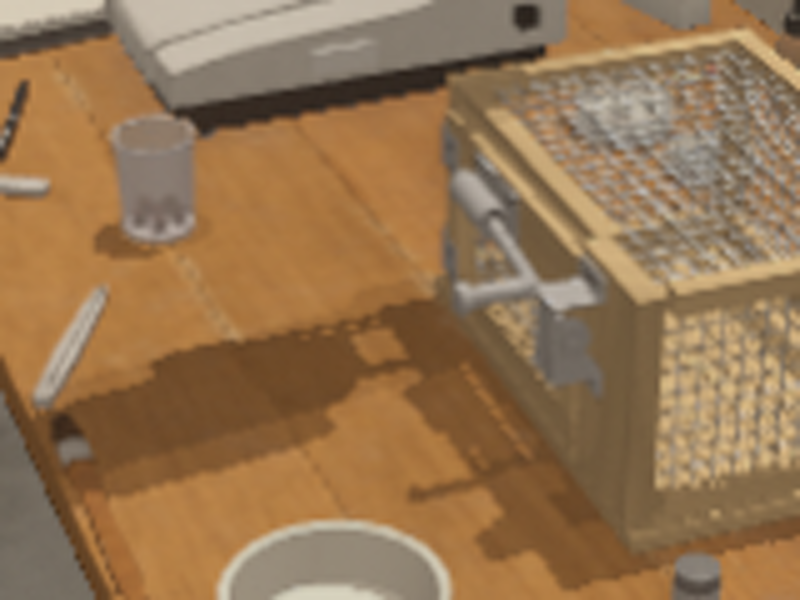

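Crop A: beaker rim centre (90,172), cage top corners (335,107), (556,245), (768,172), (528,53), pull button (398,265). Crop B: rim (153,130), corners (447,78), (640,300), (745,32), button (465,297). Converting these to world positions.

```bash
python3 - <<'E'
from h import *
A=lambda x,y:(190+x/4,140+y/4)
B=lambda x,y:(180+x/5,155+y/5)
s,d=load('scene0'),load('side0')
for nm,pa,pb,z in [('rim',(90,172),(153,130),.069),('foot',(96,245),(160,228),.003),('FL',(335,107),(447,78),.15),('FR',(556,245),(640,300),.15),('BR',(768,172),None,.15),('BL',(528,53),(745,32),.15),('button',(393,265),(463,298),.107),('tweez1',(72,298),(103,290),.003),('tweez2',(60,385),(42,402),.003),('brush',(82,402),(62,425),.005),('vial',(627,437),(697,567),.07)]:
    print(nm,plane(s,*A(*pa),z).round(4)[:2],plane(d,*B(*pb),z).round(4)[:2] if pb else '')
E
```

```text
rim [0.4856 0.1491] [0.4848 0.149 ]
foot [0.4822 0.1429] [0.4822 0.1378]
FL [ 0.6245 -0.0124] [ 0.6219 -0.0125]
FR [ 0.6164 -0.2824] [ 0.6079 -0.2835]
BR [ 0.8092 -0.2895] 
BL [ 0.8153 -0.0193] [ 0.817  -0.0215]
button [ 0.5576 -0.1797] [ 0.5588 -0.182 ]
tweez1 [0.4249 0.0756] [0.4262 0.074 ]
tweez2 [ 0.3595 -0.0328] [ 0.3598 -0.0362]
brush [ 0.3613 -0.0652] [ 0.364  -0.0666]
vial [ 0.5854 -0.391 ] [ 0.5866 -0.3898]
```

>>> carry_out:
  moves:
    - [0.3,-0.7,0,0,0,0]
    - [0.3,-0.7,0,0,0,0]
    - [0.3,-0.7,0,0,0,0]
    - [0.3,-0.7,0,0,0,0]
    - [0.3,-0.7,0,0,0,0]
    - [0,0,0,0,1,0]
    - [0,0,0,0,1,0]
    - [0,0,0,0,1,0]
    - [0,0,0,0,1,0]
    - [0,0,0,0,1,0]
    - [0,0,0,0,1,0]
    - [0,0,0,0,1,0]
    - [0,0,0,0,0.5,0]
    - [0,0,0,0,0,0]
  fingers: 80

```text
time: 1.85
ee_pos: [0.4847, 0.0594, 0.2352]
eef_rot: [0.613, 0.611, 0.353, -0.354]
ft_force: [0.3, 0.2, -0.3]
width: 0.0798
grip_force: 0.0
```

```bash
cat >> h.py <<'E'
def st():
    s=read_state(); print('t',round(s['time'],2),'p',np.round(s['ee_pos'],4),'q',np.round(s['joint_positions'],2),'F',np.round(s['ft_force'],1),'w',round(s['width'],4),'g',round(s['grip_force'],1)); M=R.from_quat(s['eef_rot']).as_matrix(); print(M.round(3).tolist()); return s,M
def to(p,M=None):
    "shift (units, present tool axes), then turn (units, tool axes) to reach p,M"
    s,C=st(); print('shift',((np.array(p)-s['ee_pos'])@C/.04).round(2))
    if M is not None: print('turn',(np.degrees(R.from_matrix(C.T@M).as_rotvec())/8).round(2))
E
python3 -c "
from h import *
tz=np.array([0,.866,-.5]); p=np.array([.484,.146,.047])+.005*tz
to(p-.1*tz,np.array([[0,1,0],[.5,0,.866],[.866,0,-.5]])); to(p)"
```

```text
t 1.85 p [0.4847 0.0594 0.2352] q [ 0.3   0.31  0.08  1.88 -0.96  1.55  0.71] F [ 0.3  0.2 -0.3] w 0.0798 g 0.0
[[0.004, 1.0, -0.0], [0.5, -0.002, 0.866], [0.866, -0.003, -0.5]]
shift [-2.99 -0.01  1.85]
turn [-0.   -0.   -0.03]
t 1.85 p [0.4847 0.0594 0.2352] q [ 0.3   0.31  0.08  1.88 -0.96  1.55  0.71] F [ 0.3  0.2 -0.3] w 0.0798 g 0.0
[[0.004, 1.0, -0.0], [0.5, -0.002, 0.866], [0.866, -0.003, -0.5]]
shift [-2.99 -0.01  4.35]
```

>>> carry_out:
  moves:
    - [-1,0,0.6,0,0,0]
    - [-1,0,0.6,0,0,0]
    - [-1,0,0.65,0,0,0]
    - [0,0,0.6,0,0,0]
    - [0,0,0.6,0,0,0]
    - [0,0,0.6,0,0,0]
    - [0,0,0.5,0,0,0]
    - [0,0,0.2,0,0,0]
    - [0,0,0,0,0,0]

```text
time: 2.98
ee_pos: [0.485, 0.1509, 0.0457]
eef_rot: [0.612, 0.613, 0.353, -0.354]
ft_force: [-0.5, -0.4, -0.3]
width: 0.0797
grip_force: 0.0
```

```bash
python3 -c "
from h import *
st(); snap('side','g'); i=cv2.imread('pics/g.png')[130:260,140:310]; cv2.imwrite('pics/gc.png',cv2.resize(i,None,fx=4,fy=4))"
```

```text
t 2.98 p [0.485  0.1509 0.0457] q [ 0.21  0.58 -0.02  2.01 -1.12  1.22  0.99] F [-0.5 -0.4 -0.3] w 0.0797 g 0.0
[[-0.001, 1.0, -0.0], [0.5, 0.001, 0.866], [0.866, 0.0, -0.5]]
```

View pics/gc.png

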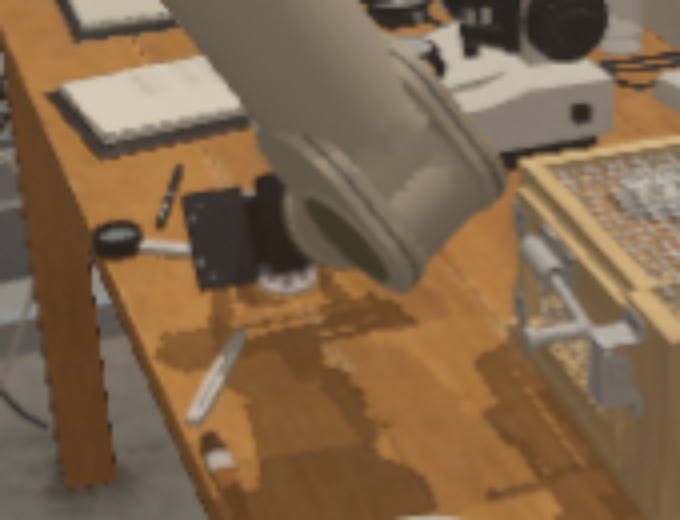

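The arm hides the beaker except for its foot at (290,275); the fingers straddle it and the loupe handle ends at (190,250). Closing and lifting a little.

>>> carry_out:
  moves:
    - [0,0,0,0,0,0]
    - [0,0,0,0,0,0]
    - [0,0,0,0,0,0]
    - [0,0,0,0,0,0]
    - [0,0,0,0,0,0]
    - [0,0,0,0,0,0]
    - [0.43,0,-0.25,0,0,0]
    - [0.86,0,-0.5,0,0,0]
    - [0.86,0,-0.5,0,0,0]
    - [0,0,0,0,0,0]
  fingers: 30
  force: 12

```text
time: 4.28
ee_pos: [0.4862, 0.1502, 0.1474]
eef_rot: [0.612, 0.613, 0.355, -0.352]
ft_force: [-0.0, -0.0, -1.7]
width: 0.0506
grip_force: 11.9
```

>>> carry_out:
  moves:
    - [0,0,0,0,-1,0]
    - [0,0,0,0,-1,0]
    - [0,0,0,0,-1,0]
    - [0,0,0,0,-1,0]
    - [0,0,0,0,-1,0]
    - [0,0,0,0,-1,0]
    - [0,0,0,0,-1,0]
    - [0,0,0,0,-0.5,0]
    - [0,-0.6,-0.25,0,0,0]
    - [0,-0.6,-0.25,0,0,0]
    - [-0.8,0,0,0,0,0]
    - [-0.9,0,0,0,0,0]
    - [-0.9,0,0,0,0,0]
    - [-0.9,0,0,0,0,0]
    - [-0.9,0,0,0,0,0]
    - [-0.9,0,0,0,0,0]
    - [-0.9,0,0,0,0,0]
    - [-0.9,0,0,0,0,0]

```text
time: 6.52
ee_pos: [0.4363, -0.1346, 0.1639]
eef_rot: [0.707, 0.707, -0.001, -0.001]
ft_force: [1.0, 0.4, -1.7]
width: 0.0509
grip_force: 11.9
```

>>> carry_out:
  moves:
    - [-0.9,0,0,0,0,0]
    - [-0.9,0,0,0,0,0]
    - [-0.9,0,0,0,0,0]
    - [-0.9,0,0,0,0,0]
    - [-0.9,0,0,0,0,0]
    - [0,0,0,0,-1,0]
    - [0,0,0,0,-1,0]
    - [0,0,0,0,0,0]

```text
time: 7.52
ee_pos: [0.437, -0.3109, 0.1634]
eef_rot: [0.698, 0.702, -0.099, 0.097]
ft_force: [-1.3, 0.1, -1.7]
width: 0.0507
grip_force: 11.9
```

```bash
python3 -c "
from h import *
to([.4375,-.312,.115]); snap('side','p1'); i=cv2.imread('pics/p1.png')[150:330,160:330]; cv2.imwrite('pics/p1c.png',cv2.resize(i,None,fx=3,fy=3))"
```

```text
t 7.53 p [ 0.437  -0.3109  0.1634] q [0.02 0.1  0.37 1.94 0.26 1.02 0.27] F [-1.3  0.1 -1.7] w 0.0507 g 11.9
[[-0.006, 1.0, -0.001], [0.962, 0.005, -0.274], [-0.274, -0.003, -0.962]]
shift [0.31 0.01 1.17]
```

View pics/p1c.png

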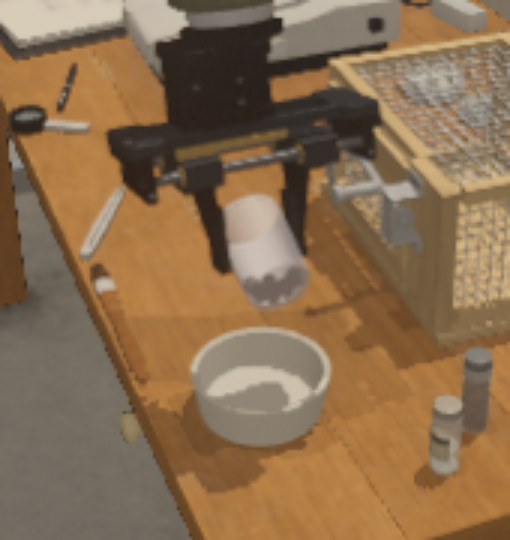

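The beaker is held at (265,250), mouth towards the cage, over the dish at (260,385), with all pellets still inside. Lowering and tipping.

>>> carry_out:
  moves:
    - [0.15,0,0.6,0,0,0]
    - [0.15,0,0.55,0,0,0]
    - [0,0,0,0,-0.8,0]
    - [0,0,0,0,-0.8,0]
    - [0,0,0,0,-0.8,0]
    - [0,0,0,0,-0.8,0]
    - [0,0,0,0,-0.8,0]
    - [0,0,0,0,-0.8,0]
    - [0,0,0,0,-0.8,0]
    - [0,0,0,0,-0.6,0]
    - [0,0,0,0,0,0]
    - [0,0,0,0,0,0]
    - [0,0,0,0,0,0]
    - [0,0,0,0,0,0]

```text
time: 9.32
ee_pos: [0.4369, -0.3151, 0.118]
eef_rot: [0.595, 0.594, -0.383, 0.383]
ft_force: [-0.1, -0.2, -1.6]
width: 0.0503
grip_force: 11.9
```

```bash
python3 -c "
from h import *
st(); snap('side','p2'); snap('scene','p3'); i=cv2.imread('pics/p2.png')[190:330,180:330];j=cv2.imread('pics/p3.png')[180:320,210:360]; cv2.imwrite('pics/p2c.png',cv2.resize(np.hstack([i,j]),None,fx=2.6,fy=2.6))"
```

```text
t 9.32 p [ 0.4369 -0.3151  0.118 ] q [-0.39  0.41  0.34  2.2   1.18  1.15 -0.95] F [-0.1 -0.2 -1.6] w 0.0503 g 11.9
[[0.001, 1.0, -0.001], [0.414, -0.001, -0.91], [-0.91, 0.001, -0.414]]
```

View pics/p2c.png

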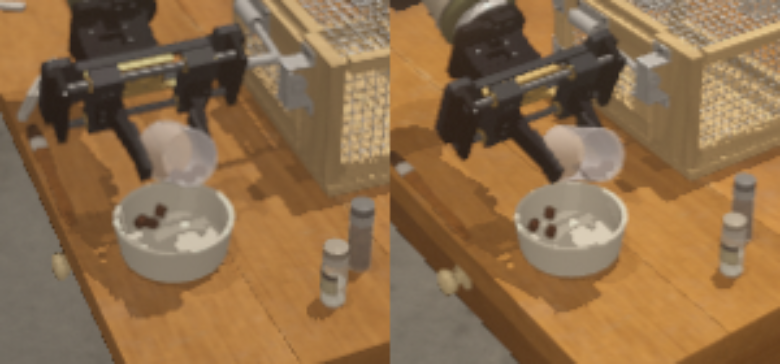

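Pellets lie in the dish at (150,217); three are visible and others may be hidden by the beaker. I'll tip a bit further, shake, then look again.

>>> carry_out:
  moves:
    - [0,0,0,0,-0.8,0]
    - [0,0,0,0,-0.8,0]
    - [0.2,0,0,0,0,0]
    - [-0.2,0,0,0,0,0]
    - [0.2,0,0,0,0,0]
    - [-0.2,0,0,0,0,0]
    - [0,0,0,0,0,0]
    - [0,0,0,0,0,0]
    - [0.9,0,-0.2,0,0,0]
    - [0.4,0,-0.2,0,1,0]
    - [0,0,0,0,1,0]
    - [0,0,0,0,1,0]
    - [0,0,0,0,1,0]
    - [0,0,0,0,1,0]
    - [0,0,0,0,1,0]
    - [1,0,0,0,1,0]
    - [1,0,0,0,1,0]
    - [0,0,0,0,0,0]

```text
time: 11.68
ee_pos: [0.4401, -0.2155, 0.0365]
eef_rot: [0.702, 0.701, -0.085, 0.09]
ft_force: [0.3, 12.6, 20.0]
width: 0.0494
grip_force: 35.9
```

```bash
python3 -c "
from h import *
st(); snap('side','p4'); snap('scene','p5'); i=cv2.imread('pics/p4.png')[150:310,180:330];j=cv2.imread('pics/p5.png')[150:310,210:360]; cv2.imwrite('pics/p4c.png',cv2.resize(np.hstack([i,j]),None,fx=2.6,fy=2.6))"
```

```text
t 11.68 p [ 0.4401 -0.2155  0.0365] q [0.01 0.21 0.19 2.11 0.29 0.78 0.  ] F [ 0.3 12.6 20. ] w 0.0494 g 35.9
[[0.001, 1.0, 0.006], [0.969, 0.0, -0.245], [-0.245, 0.006, -0.969]]
```

View pics/p4c.png

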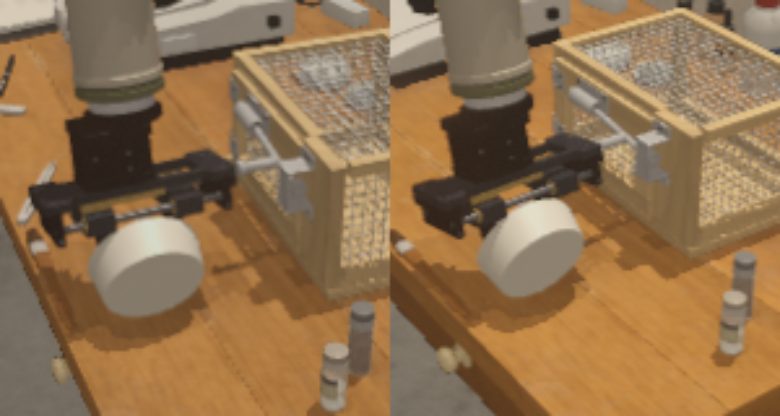

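Setback: I sent the last tool-x shifts the wrong way. They went down, and the beaker tipped the dish onto its edge; its underside is at (150,270). Checking its tilt and looking for the pellets before I move anything.

```bash
python3 - <<'E'
from h import *
for n,(u0,u1,v0,v1) in {'p4':(215,258,238,270),'p5':(395-390//1,0,0,0)}.items():
    if n=='p5': continue
    c=load(n); P=cloud(c); hsv=cv2.cvtColor(c['pixels'],cv2.COLOR_RGB2HSV)
    print(hsv[258,238],P[258,238])
    m=np.zeros((384,512),bool); m[v0:v1,u0:u1]=1
    q=P[m]; q=q[np.abs(q-np.median(q,0)).max(1)<.06]
    ce=q.mean(0); n_=np.linalg.svd(q-ce)[2][2]; n_*=np.sign(n_@(c['xyz']-ce)); print('bottom normal',n_.round(3),'centre',ce.round(3), 'res',np.abs((q-ce)@n_).mean())
for n in('p4','p5'):
    c=load(n); P=cloud(c); hsv=cv2.cvtColor(c['pixels'],cv2.COLOR_RGB2HSV).astype(int)
    m=(hsv[...,2]<95)&(hsv[...,1]>70)&(hsv[...,0]<20)&(P[...,2]<.04)&(P[...,2]>-.01)&(P[...,0]>.33)&(P[...,0]<.7)
    k,l,s,ce=cv2.connectedComponentsWithStats(m.astype(np.uint8))
    for i in range(1,k):
        if s[i,4]>3: print(n,ce[i].round(),s[i,4],np.median(P[l==i],0).round(3))
E
```

```text
[ 18  50 132] [ 0.43387157 -0.258513    0.05361233]
bottom normal [-0.17  -0.981 -0.096] centre [ 0.43  -0.255  0.068] res 0.007646337458795411
p4 [153. 154.] 5 [0.368 0.619 0.004]
p4 [163. 167.] 5 [0.385 0.482 0.002]
p4 [251. 173.] 82 [0.665 0.256 0.019]
p4 [168. 190.] 64 [0.36  0.247 0.011]
p4 [179. 185.] 5 [0.407 0.285 0.006]
p4 [192. 240.] 11 [ 0.362 -0.07   0.005]
p4 [306. 296.] 7 [ 0.533 -0.429  0.034]
p5 [202. 144.] 4 [0.682 0.64  0.008]
p5 [196. 146.] 4 [0.649 0.63  0.007]
p5 [138. 165.] 6 [0.374 0.602 0.004]
p5 [142. 168.] 6 [0.377 0.56  0.003]
p5 [216. 178.] 140 [0.557 0.26  0.018]
p5 [150. 174.] 8 [0.382 0.487 0.003]
p5 [168. 197.] 51 [0.362 0.248 0.011]
p5 [340. 276.] 4 [ 0.534 -0.427  0.034]
```

>>> carry_out:
  moves:
    - [-0.03,0,-0.12,0,0,0]
    - [-0.03,0,-0.12,0,0,0]
    - [0,0,0,0,0,0]

```text
time: 12.15
ee_pos: [0.4369, -0.2175, 0.0446]
eef_rot: [0.702, 0.701, -0.089, 0.089]
ft_force: [-1.4, 0.6, 3.1]
width: 0.0499
grip_force: 15.5
```

```bash
python3 -c "
from h import *
st(); snap('side','q1'); snap('scene','q2'); snap('wrist','q3');I=lambda n:cv2.imread(f'pics/{n}.png')
a=np.hstack([cv2.resize(I('q1')[190:290,190:290],(400,400),interpolation=2),cv2.resize(I('q2')[190:290,230:330],(400,400),interpolation=2)])
w=I('q3'); cv2.imwrite('pics/qc.png',np.vstack([a,np.hstack([cv2.resize(w,(266,200)),cv2.resize(w[80:380,56:456],(534,200))])]))"
```

```text
t 12.15 p [ 0.4369 -0.2175  0.0446] q [0.01 0.2  0.2  2.11 0.29 0.81 0.01] F [-1.4  0.6  3.1] w 0.0499 g 15.5
[[0.001, 1.0, -0.0], [0.969, -0.001, -0.249], [-0.249, 0.0, -0.969]]
```

View pics/qc.png

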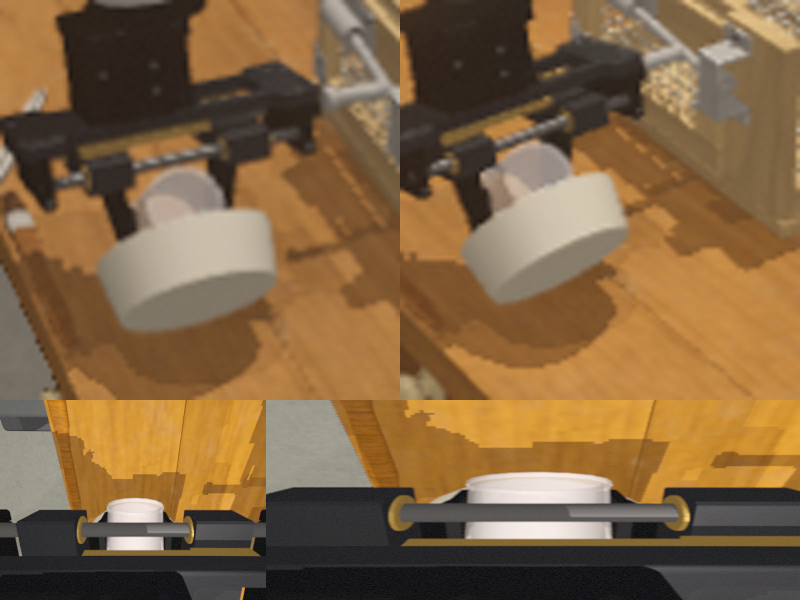

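The dish, at (190,270) in the left panel, is falling back towards flat as the beaker eases off, and no pellets show on the table. Lifting slowly straight up.

>>> carry_out:
  moves:
    - [-0.02,0,-0.07,0,0,0]
    - [-0.02,0,-0.07,0,0,0]
    - [-0.02,0,-0.07,0,0,0]
    - [-0.02,0,-0.07,0,0,0]
    - [-0.02,0,-0.07,0,0,0]
    - [-0.02,0,-0.07,0,0,0]
    - [0,0,0,0,0,0]
    - [-0.02,0,-0.07,0,0,0]
    - [-0.02,0,-0.07,0,0,0]
    - [-0.02,0,-0.07,0,0,0]
    - [-0.02,0,-0.07,0,0,0]
    - [-0.02,0,-0.07,0,0,0]
    - [-0.02,0,-0.07,0,0,0]
    - [0,0,0,0,0,0]

```text
time: 14.05
ee_pos: [0.4372, -0.218, 0.0795]
eef_rot: [0.702, 0.701, -0.088, 0.089]
ft_force: [-1.0, -0.6, 0.2]
width: 0.05
grip_force: 12.0
```

```bash
cat > dish.py <<'E'
from h import *
import sys
t=sys.argv[1]; st()
for n in('side','scene'):
    c=snap(n,n+t); P=cloud(c); hsv=cv2.cvtColor(c['pixels'],cv2.COLOR_RGB2HSV).astype(int); b=(np.abs(P[...,:2]-[.437,-.28])<.12).all(2)
    m=b&(hsv[...,1]<75)&(hsv[...,2]>100)&(P[...,2]<.12)
    v,u=np.nonzero(m); 
    if len(v): print(n,'white px',len(v),u.min(),u.max(),v.min(),v.max(),'z pct',np.percentile(P[m][:,2],[2,25,50,75,98]).round(3),'xy',np.percentile(P[m][:,:2],[2,98],axis=0).round(3).tolist())
    m=(hsv[...,2]<100)&(hsv[...,1]>60)&(hsv[...,0]<20)&(P[...,2]<.06)&(np.abs(P[...,:2]-[.437,-.28])<.2).all(2)
    k,l,s,ce=cv2.connectedComponentsWithStats(m.astype(np.uint8))
    for i in range(1,k):
        if s[i,4]>2: print(' brown',ce[i].round(),s[i,4],np.median(P[l==i],0).round(3))
E
python3 dish.py a
```

```text
t 14.05 p [ 0.4372 -0.218   0.0795] q [0.01 0.14 0.2  2.08 0.28 0.89 0.03] F [-1.  -0.6  0.2] w 0.05 g 12.0
[[0.0, 1.0, 0.001], [0.969, -0.0, -0.249], [-0.249, 0.001, -0.969]]
side white px 1423 219 273 212 295 z pct [0.002 0.008 0.021 0.034 0.117] xy [[0.382, -0.344], [0.487, -0.215]]
 brown [196. 265.] 63 [ 0.35  -0.148 -0.021]
 brown [199. 257.] 3 [ 0.361 -0.155  0.007]
 brown [236. 272.] 55 [ 0.428 -0.26   0.015]
 brown [248. 270.] 16 [ 0.456 -0.264  0.015]
 brown [243. 277.] 11 [ 0.436 -0.283  0.012]
 brown [236. 280.] 13 [ 0.417 -0.289  0.014]
 brown [317. 290.] 19 [ 0.58  -0.396  0.013]
 brown [306. 296.] 8 [ 0.533 -0.428  0.034]
 brown [212. 303.] 5 [ 0.349 -0.298 -0.03 ]
 brown [283. 356.] 2428 [ 0.452 -0.464 -0.091]
 brown [224. 329.] 3 [ 0.349 -0.392 -0.031]
 brown [227. 337.] 3 [ 0.349 -0.417 -0.029]
scene white px 1204 229 296 219 291 z pct [0.004 0.009 0.022 0.034 0.117] xy [[0.379, -0.343], [0.482, -0.237]]
 brown [276. 260.] 8 [ 0.455 -0.264  0.014]
 brown [266. 263.] 41 [ 0.427 -0.258  0.015]
 brown [225. 276.] 134 [ 0.371 -0.12  -0.09 ]
 brown [274. 267.] 5 [ 0.434 -0.283  0.014]
 brown [269. 271.] 5 [ 0.415 -0.289  0.013]
 brown [340. 275.] 7 [ 0.533 -0.426  0.034]
 brown [270. 332.] 835 [ 0.369 -0.379 -0.099]
 brown [363. 319.] 49 [ 0.593 -0.462 -0.114]
 brown [351. 326.] 4 [ 0.553 -0.462 -0.115]
 brown [331. 337.] 92 [ 0.487 -0.462 -0.113]
 brown [321. 338.] 16 [ 0.45  -0.462 -0.096]
 brown [314. 357.] 47 [ 0.418 -0.474 -0.13 ]
 brown [312. 375.] 111 [ 0.415 -0.474 -0.191]
 brown [291. 367.] 5 [ 0.358 -0.462 -0.136]
 brown [287. 371.] 15 [ 0.358 -0.446 -0.167]
 brown [284. 371.] 3 [ 0.359 -0.433 -0.179]
 brown [285. 380.] 27 [ 0.358 -0.438 -0.203]
 brown [305. 382.] 4 [ 0.393 -0.474 -0.201]
```

>>> carry_out:
  moves:
    - [-0.25,0,-0.97,0,0,0]
    - [-0.25,0,-0.97,0,0,0]
    - [0,0,0,0,1,0]
    - [0,0,0,0,1,0]
    - [0.9,0,0,0,0,0]
    - [0.9,0,0,0,0,0]
    - [0,0,0,0,0,0]

```text
time: 15.02
ee_pos: [0.4372, -0.1437, 0.1613]
eef_rot: [0.706, 0.708, 0.01, -0.01]
ft_force: [-0.4, 0.3, -0.6]
width: 0.0495
grip_force: 12.0
```

```bash
python3 dish.py b | head -8; python3 -c "
from h import *
I=lambda n:cv2.imread(f'pics/{n}.png')
cv2.imwrite('pics/last.png',np.hstack([cv2.resize(I('sideb')[180:310,190:320],(400,400),interpolation=2),cv2.resize(I('sceneb')[180:310,220:350],(400,400),interpolation=2)]))"
```

```text
t 15.03 p [ 0.4372 -0.1437  0.1613] q [ 0.03  0.03  0.21  1.98 -0.04  1.14  0.26] F [-0.4  0.3 -0.6] w 0.0495 g 12.0
[[-0.004, 1.0, -0.0], [1.0, 0.004, 0.029], [0.029, -0.0, -1.0]]
side white px 1336 220 273 212 295 z pct [-0.     0.008  0.019  0.032  0.04 ] xy [[0.382, -0.344], [0.49, -0.19]]
 brown [196. 265.] 60 [ 0.35  -0.148 -0.02 ]
 brown [248. 270.] 12 [ 0.455 -0.263  0.012]
 brown [236. 272.] 40 [ 0.428 -0.26   0.013]
 brown [243. 277.] 11 [ 0.436 -0.282  0.011]
 brown [236. 280.] 13 [ 0.418 -0.289  0.013]
```

View pics/last.png

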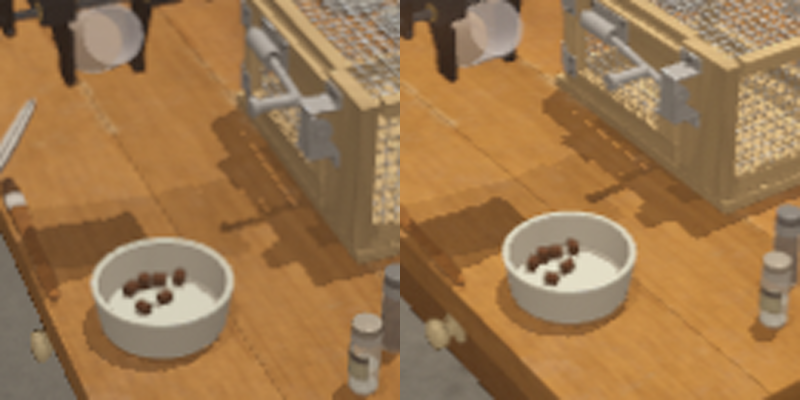

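All six pellets lie in the level dish, at about (130–180, 275–307) in the left panel; the empty beaker is in the gripper at (110,35). Measuring its tilt in the grip in case it slipped.

```bash
python3 - <<'E'
from h import *
for n,(u,v) in {'sideb':(226,191),'sceneb':(250,190)}.items():
    c=load(n);P=cloud(c); V,U=np.mgrid[:384,:512]
    m=((U-u)**2+(V-v)**2<81)&(np.linalg.norm(P-[.437,-.17,.15],axis=2)<.09)
    q=P[m]; ok=np.ones(len(q),bool)
    for _ in range(4):
        ce=q[ok].mean(0); nn=np.linalg.svd(q[ok]-ce)[2][2]; d=np.abs((q-ce)@nn); ok=d<max(.003,1.5*d[ok].std())
    nn*=np.sign(nn@(c['xyz']-ce)); print(n,len(q),ok.sum(),'c',ce.round(4),'n',nn.round(3),d[ok].mean().round(4))
    # whole beaker point extents
    m2=((U-u)**2+(V-v)**2<22**2)&(np.linalg.norm(P-[.437,-.15,.16],axis=2)<.08)
    print(np.percentile(P[m2],[2,50,98],axis=0).round(3).tolist())
E
```

```text
sideb 249 217 c [ 0.435  -0.1821  0.202 ] n [-0.019 -0.847  0.531] 0.0012
[[0.399, -0.193, 0.149], [0.432, -0.175, 0.198], [0.473, -0.137, 0.232]]
sceneb 246 206 c [ 0.4328 -0.1827  0.2006] n [ 0.002 -0.879  0.477] 0.0012
[[0.396, -0.192, 0.15], [0.425, -0.174, 0.198], [0.472, -0.137, 0.233]]
```

The measured base shows the knock turned the beaker in the grip by about 60° (mouth down, towards +y). I'll lay it on a clear spot, regrasp it there and stand it up.

>>> carry_out:
  moves:
    - [0.9,0.3,0,0,0,0]
    - [0.9,0.3,0,0,0,0]
    - [0.9,0.3,0,0,0,0]
    - [0.9,0.2,0,0,0,0]
    - [0,0,0,0,1,0]
    - [0,0,0,0,1,0]
    - [0,0,0,0,1,0]
    - [0,0,0,0,0.95,0]
    - [0,0,0,0,0,0]

```text
time: 16.25
ee_pos: [0.4807, -0.0054, 0.1639]
eef_rot: [0.68, 0.675, 0.201, -0.202]
ft_force: [-0.3, 0.5, -1.0]
width: 0.0503
grip_force: 12.0
```

```bash
python3 -c "
from h import *
s,M=st(); p=s['ee_pos']; to([p[0],p[1],.021])
for n in('side','scene'):
    c=snap(n,n+'c');P=cloud(c);h=cv2.cvtColor(c['pixels'],cv2.COLOR_RGB2HSV).astype(int)
    m=(np.abs(P-(p+[0,-.02,.01]))<[.034,.06,.05]).all(2)&(h[...,2]>110)&(h[...,1]<70)
    q=P[m]; print(n,len(q),np.percentile(q,[2,50,98],axis=0).round(3).tolist())
    m2=m&(P[...,1]<np.percentile(q[:,1],25)+.002); q=P[m2]; ce=q.mean(0); nn=np.linalg.svd(q-ce)[2][2]; print(len(q),ce.round(3),nn.round(3))
"
```

```text
t 16.25 p [ 0.4807 -0.0054  0.1639] q [ 0.12  0.21  0.19  1.91 -0.61  1.29  0.55] F [-0.3  0.5 -1. ] w 0.0503 g 12.0
[[0.006, 1.0, 0.001], [0.837, -0.006, 0.546], [0.546, -0.003, -0.837]]
t 16.25 p [ 0.4807 -0.0054  0.1639] q [ 0.12  0.21  0.19  1.91 -0.61  1.29  0.55] F [-0.3  0.5 -1. ] w 0.0503 g 12.0
[[0.006, 1.0, 0.001], [0.837, -0.006, 0.546], [0.546, -0.003, -0.837]]
shift [-1.95  0.01  2.99]
side 231 [[0.454, -0.073, 0.16], [0.476, -0.059, 0.182], [0.498, -0.035, 0.205]]
120 [ 0.477 -0.062  0.183] [ 0.069 -0.984 -0.163]
scene 185 [[0.455, -0.067, 0.162], [0.476, -0.056, 0.182], [0.501, -0.036, 0.211]]
107 [ 0.477 -0.058  0.183] [-0.018  0.987  0.159]
```

>>> carry_out:
  moves:
    - [0,0,0,0,0.65,0]
    - [0,0,0,0,0.6,0]
    - [-0.6,0,0.65,0,0,0]
    - [-0.6,0,0.65,0,0,0]
    - [-0.6,0,0.65,0,0,0]
    - [-0.3,0,0.32,0,0,0]
    - [-0.15,0,0.16,0,0,0]
    - [-0.15,0,0.16,0,0,0]
    - [0,0,0,0,0,0]
    - [0,0,0,0,0,0]

```text
time: 17.6
ee_pos: [0.4814, -0.0014, 0.0247]
eef_rot: [0.657, 0.658, 0.261, -0.26]
ft_force: [-0.6, -0.4, -0.7]
width: 0.0498
grip_force: 12.0
```

>>> carry_out:
  moves:
    - [0,0,0,0,0,0]
    - [0,0,0,0,0,0]
    - [0,0,0,0,0,0]
    - [0,0,0,0,0,0]
    - [0,0,0,0,0,0]
    - [0,0,0,0,0,0]
  fingers: 66

```text
time: 18.35
ee_pos: [0.481, -0.0012, 0.0241]
eef_rot: [0.657, 0.657, 0.26, -0.26]
ft_force: [-0.2, 0.4, -0.2]
width: 0.0659
grip_force: 0.0
```

```bash
cat > bk.py <<'E'
from h import *
import sys
s,M=st(); p=s['ee_pos']
for n in('side','scene'):
    c=snap(n,n+sys.argv[1]);P=cloud(c);h=cv2.cvtColor(c['pixels'],cv2.COLOR_RGB2HSV).astype(int)
    m=(np.abs(P-[p[0],p[1]-.01,.035])<[.05,.09,.037]).all(2)&(h[...,2]>100)&(h[...,1]<80)&(P[...,2]>.003)
    k,l,S,_=cv2.connectedComponentsWithStats(m.astype(np.uint8)); m=l==(1+S[1:,4].argmax())
    q=P[m]; print(n,len(q),np.percentile(q,[2,50,98],axis=0).round(3).tolist()); v,u=np.nonzero(m); print('px',u.min(),u.max(),v.min(),v.max())
E
python3 bk.py d
```

```text
t 18.35 p [ 0.481  -0.0012  0.0241] q [ 0.22  0.52  0.17  1.95 -0.85  1.19  0.92] F [-0.2  0.4 -0.2] w 0.0659 g 0.0
[[-0.0, 1.0, 0.0], [0.729, 0.0, 0.685], [0.685, 0.0, -0.729]]
side 135 [[0.459, -0.077, 0.006], [0.483, -0.048, 0.022], [0.508, -0.038, 0.054]]
px 221 238 218 228
scene 103 [[0.462, -0.05, 0.005], [0.485, -0.045, 0.021], [0.508, -0.039, 0.035]]
px 236 249 215 225
```

>>> carry_out:
  moves:
    - [0,0.07,0,0,-1,0]
    - [0,0,0,0,-1,0]
    - [0,0,0,0,-1,0]
    - [0,0,0,0,-1,0]
    - [0,0,0,0,-1,0]
    - [0,0,0,0,-1,0]
    - [0,0,0,0,-1,0]
    - [0,0,0,0,-1,0]
    - [0,0,0,0,-1,0]
    - [0,0,0,0,-0.15,0]
    - [0,0,0,0,0,0]

```text
time: 19.82
ee_pos: [0.4836, -0.0016, 0.024]
eef_rot: [0.683, 0.683, -0.183, 0.182]
ft_force: [0.4, 0.1, 0.5]
width: 0.066
grip_force: 0.0
```

```bash
python3 bk.py e; python3 -c "
from h import *
to([.484,-.0025,.0237])"
```

```text
t 19.82 p [ 0.4836 -0.0016  0.024 ] q [-0.75  0.42  0.38  2.01  0.4   0.99 -0.65] F [0.4 0.1 0.5] w 0.066 g 0.0
[[-0.0, 1.0, -0.001], [0.867, -0.0, -0.499], [-0.499, -0.001, -0.867]]
side 400 [[0.46, -0.051, 0.008], [0.48, -0.035, 0.039], [0.506, 0.017, 0.052]]
px 216 238 204 228
scene 374 [[0.459, -0.049, 0.007], [0.476, -0.031, 0.039], [0.506, 0.019, 0.052]]
px 225 249 202 225
t 19.93 p [ 0.4838 -0.0025  0.0244] q [-0.75  0.41  0.38  2.01  0.4   0.99 -0.65] F [-0.  -0.1 -0.2] w 0.066 g 0.0
[[0.002, 1.0, -0.001], [0.867, -0.003, -0.498], [-0.498, 0.0, -0.867]]
shift [0.01 0.01 0.01]
```

>>> carry_out:
  moves:
    - [0,0,0,0,0,0]
    - [0,0,0,0,0,0]
    - [0,0,0,0,0,0]
    - [0,0,0,0,0,0]
    - [-0.5,0,-0.86,0,0,0]
    - [-0.5,0,-0.86,0,0,0]
    - [-0.5,0,-0.86,0,0,0]
    - [0,0,0,0,1,0]
    - [0,0,0,0,1,0]
    - [0,0,0,0,1,0]
    - [0,0,0,0,1,0]
    - [0,0,0,0,1,0]
    - [0,0,0,0,1,0]
    - [0,0,0,0,1,0]
    - [0,0,0,0,1,0]
    - [0,0,0,0,1,0]
    - [0,0,0,0,1,0]
    - [0,0,0,0,1,0]
    - [0,0,0,0,0.25,0]
    - [0,0,0,0,0,0]
  fingers: 30

```text
time: 22.42
ee_pos: [0.4837, -0.0016, 0.143]
eef_rot: [0.613, 0.612, 0.353, -0.353]
ft_force: [-0.1, 0.6, -1.1]
width: 0.0531
grip_force: 11.8
```

```bash
python3 - <<'E'
from h import *
s,M=st(); p=s['ee_pos']; to([.484,.1,.06])
for n in('side','scene'):
    c=snap(n,n+'f');P=cloud(c);h=cv2.cvtColor(c['pixels'],cv2.COLOR_RGB2HSV).astype(int)
    m=(np.abs(P-(p+[0,0,-.015]))<[.036,.05,.06]).all(2)&(h[...,2]>100)&(h[...,1]<80)
    q=P[m]; print(n,len(q),np.percentile(q,[1,50,99],axis=0).round(3).tolist())
    for z in np.arange(p[2]-.06,p[2]+.03,.012):
        w=q[np.abs(q[:,2]-z)<.006]
        if len(w): print(round(z,3),len(w),w.min(0).round(3)[:2],w.max(0).round(3)[:2])
E
```

```text
t 22.43 p [ 0.4837 -0.0016  0.143 ] q [ 0.06  0.54  0.5   1.87 -1.05  1.65  1.  ] F [-0.1  0.6 -1.1] w 0.0531 g 11.8
[[0.001, 1.0, -0.001], [0.502, 0.0, 0.865], [0.865, -0.001, -0.502]]
t 22.43 p [ 0.4837 -0.0016  0.143 ] q [ 0.06  0.54  0.5   1.87 -1.05  1.65  1.  ] F [-0.1  0.6 -1.1] w 0.0531 g 11.8
[[0.001, 1.0, -0.001], [0.502, 0.0, 0.865], [0.865, -0.001, -0.502]]
shift [-0.52  0.01  3.24]
side 61 [[0.463, -0.029, 0.099], [0.482, -0.024, 0.107], [0.502, -0.01, 0.118]]
0.095 5 [ 0.469 -0.024] [ 0.485 -0.016]
0.107 44 [ 0.463 -0.029] [ 0.503 -0.008]
0.119 12 [ 0.473 -0.029] [ 0.501 -0.022]
scene 46 [[0.463, -0.028, 0.098], [0.481, -0.021, 0.106], [0.5, -0.01, 0.118]]
0.095 7 [ 0.465 -0.022] [ 0.495 -0.013]
0.107 34 [ 0.462 -0.026] [ 0.5   -0.009]
0.119 5 [ 0.488 -0.03 ] [ 0.5   -0.017]
```

>>> carry_out:
  moves:
    - [0.51,0.13,0.88,0,0,0]
    - [0.51,0.13,0.88,0,0,0]
    - [0.51,0.13,0.88,0,0,0]
    - [0,0,0,0,0,0]
    - [-0.8,0,0.46,0,0,0]
    - [-0.8,0,0.46,0,0,0]
    - [-0.22,0,0.13,0,0,0]
    - [-0.13,0,0.08,0,0,0]
    - [-0.1,0,0.06,0,0,0]
    - [0,0,0,0,0,0]
    - [0,0,0,0,0,0]

```text
time: 23.9
ee_pos: [0.4997, 0.1206, 0.0495]
eef_rot: [0.612, 0.613, 0.354, -0.353]
ft_force: [-0.7, -0.6, -0.1]
width: 0.0526
grip_force: 11.8
```

>>> carry_out:
  moves:
    - [-0.05,0,0.03,0,0,0]
    - [0,0,0,0,0,0]

```text
time: 24.15
ee_pos: [0.4997, 0.1209, 0.0469]
eef_rot: [0.612, 0.612, 0.354, -0.354]
ft_force: [0.7, 0.7, 1.3]
width: 0.0526
grip_force: 11.8
```

>>> carry_out:
  moves:
    - [0,0,0,0,0,0]
    - [0,0,0,0,0,0]
    - [0,0,0,0,0,0]
    - [0,0,0,0,0,0]
    - [0,0,0,0,0,0]
    - [0,0,-0.5,0,0,0]
    - [0,0,-0.9,0,0,0]
    - [0,0,-0.9,0,0,0]
    - [0,0,-0.9,0,0,0]
    - [0,0,0,0,0,0]
  fingers: 76

```text
time: 25.4
ee_pos: [0.5002, 0.0058, 0.1119]
eef_rot: [0.614, 0.612, 0.354, -0.351]
ft_force: [-0.3, -0.5, 0.1]
width: 0.0759
grip_force: 0.0
```

```bash
python3 - <<'E'
from h import *
s,M=st()
for n in('side','scene'):
    c=snap(n,n+'h');P=cloud(c);h=cv2.cvtColor(c['pixels'],cv2.COLOR_RGB2HSV).astype(int)
    m=(np.abs(P-[.5,.12,.04])<[.045,.05,.04]).all(2)&(h[...,1]<90)&(P[...,2]>.003)
    q=P[m]; print(n,len(q),np.percentile(q,[1,50,99],axis=0).round(3).tolist())
    for z in (.01,.03,.05,.068):
        w=q[np.abs(q[:,2]-z)<.006]
        if len(w): print(z,len(w),w.min(0).round(3)[:2],w.max(0).round(3)[:2])
# pull: bright steel points in front of gate
for n in('side','scene'):
    c=load(n+'h');P=cloud(c);h=cv2.cvtColor(c['pixels'],cv2.COLOR_RGB2HSV).astype(int)
    m=(P[...,0]>.54)&(P[...,0]<.60)&(P[...,1]>-.26)&(P[...,1]<-.1)&(P[...,2]>.085)&(P[...,2]<.13)&(h[...,1]<60)
    q=P[m]; print(n,'pull',len(q))
    for x in np.arange(.545,.6,.006):
        w=q[np.abs(q[:,0]-x)<.003]
        if len(w): print(round(x,3),len(w),w.min(0).round(3)[1:],w.max(0).round(3)[1:],np.median(w,0).round(3)[1:])
E
```

```text
t 25.4 p [0.5002 0.0058 0.1119] q [ 0.07  0.6   0.45  1.85 -1.08  1.6   1.02] F [-0.3 -0.5  0.1] w 0.0759 g 0.0
[[0.0, 1.0, 0.005], [0.502, -0.005, 0.865], [0.865, 0.002, -0.502]]
side 41 [[0.481, 0.093, 0.004], [0.5, 0.098, 0.009], [0.518, 0.107, 0.019]]
0.01 33 [0.48  0.093] [0.52  0.108]
scene 123 [[0.472, 0.097, 0.004], [0.48, 0.109, 0.034], [0.507, 0.148, 0.069]]
0.01 27 [0.474 0.093] [0.509 0.124]
0.03 18 [0.472 0.101] [0.487 0.118]
0.05 22 [0.472 0.103] [0.498 0.149]
0.068 18 [0.472 0.1  ] [0.492 0.147]
side pull 231
0.557 17 [-0.189  0.102] [-0.176  0.116] [-0.186  0.11 ]
0.563 7 [-0.188  0.106] [-0.182  0.112] [-0.187  0.111]
0.569 8 [-0.187  0.106] [-0.181  0.114] [-0.186  0.111]
0.575 43 [-0.252  0.092] [-0.181  0.129] [-0.239  0.109]
0.581 25 [-0.247  0.088] [-0.181  0.128] [-0.235  0.11 ]
0.587 27 [-0.246  0.086] [-0.18   0.114] [-0.232  0.103]
0.593 58 [-0.246  0.088] [-0.119  0.126] [-0.229  0.109]
0.599 46 [-0.247  0.087] [-0.112  0.126] [-0.157  0.112]
scene pull 197
0.551 9 [-0.191  0.107] [-0.176  0.117] [-0.184  0.111]
0.557 9 [-0.19   0.106] [-0.176  0.116] [-0.185  0.109]
0.563 6 [-0.187  0.103] [-0.183  0.114] [-0.183  0.109]
0.569 6 [-0.189  0.109] [-0.18   0.113] [-0.182  0.111]
0.575 37 [-0.247  0.09 ] [-0.181  0.13 ] [-0.235  0.113]
0.581 56 [-0.247  0.088] [-0.177  0.129] [-0.234  0.106]
0.587 8 [-0.246  0.089] [-0.179  0.113] [-0.215  0.1  ]
0.593 42 [-0.246  0.088] [-0.144  0.115] [-0.19   0.109]
0.599 24 [-0.247  0.088] [-0.149  0.115] [-0.228  0.11 ]
```

>>> carry_out:
  moves:
    - [0.86,0,-0.5,0,0,0]
    - [0.86,0,-0.5,0,0,0]
    - [0.86,0,-0.5,0,0,0]
    - [0,0,0,0,-1,0]
    - [0,0,0,0,-1,0]
    - [0,0,0,0,-1,0]
    - [0,0,0,0,-1,0]
    - [0,0,0,0,-1,0]
    - [0,0,0,0,-1,0]
    - [0,0,0,0,-1,0]
    - [0,0,0,0,-0.5,0]
    - [0,0,0,0,0,0]
  fingers: 26

```text
time: 27.0
ee_pos: [0.4989, 0.0116, 0.2295]
eef_rot: [0.706, 0.709, -0.0, -0.001]
ft_force: [0.5, -0.5, 0.2]
width: 0.0259
grip_force: 0.0
```

>>> carry_out:
  moves:
    - [0,0,0,0,0,-1]
    - [0,0,0,0,0,-1]
    - [0,0,0,0,0,-1]
    - [0,0,0,0,0,-1]
    - [0,0,0,0,0,-1]
    - [0,0,0,0,0,-1]
    - [0,0,0,0,0,-1]
    - [0,0,0,0,0,-1]
    - [0,0,0,0,0,-1]
    - [0,0,0,0,0,-1]
    - [0,0,0,0,0,-1]
    - [0,0,0,0,0,0]
    - [0,0,0,0,0,0]

```text
time: 28.62
ee_pos: [0.4993, 0.0091, 0.2297]
eef_rot: [0.019, 1.0, 0.0, -0.0]
ft_force: [-0.6, 0.2, 0.4]
width: 0.0258
grip_force: 0.0
```

```bash
python3 -c "
from h import *
to([.574,-.181,.18],np.array([[-.999,.038,0],[.038,.999,0],[0,0,-1.]]))"
```

```text
t 28.62 p [0.4993 0.0091 0.2297] q [-0.45  0.05  0.35  1.81 -0.02  1.28  1.44] F [-0.6  0.2  0.4] w 0.0258 g 0.0
[[-0.999, 0.039, -0.0], [0.039, 0.999, 0.001], [0.0, 0.001, -1.0]]
shift [-2.05 -4.68  1.24]
turn [ 0. -0. -0.]
```

>>> carry_out:
  moves:
    - [-0.34,-0.78,0.2,0,0,0]
    - [-0.34,-0.78,0.2,0,0,0]
    - [-0.34,-0.78,0.2,0,0,0]
    - [-0.34,-0.78,0.2,0,0,0]
    - [-0.34,-0.78,0.2,0,0,0]
    - [-0.35,-0.78,0.2,0,0,0]
    - [0,0,0.5,0,0,0]
    - [0,0,0.5,0,0,0]
    - [0,0,0.3,0,0,0]
    - [0,0,0.3,0,0,0]
    - [0,0,0.2,0,0,0]
    - [0,0,0.1,0,0,0]
    - [0,0,0,0,0,0]

```text
time: 30.25
ee_pos: [0.5749, -0.1804, 0.106]
eef_rot: [0.017, 1.0, 0.0, 0.0]
ft_force: [0.0, 0.8, -0.1]
width: 0.026
grip_force: 0.0
```

```bash
python3 -c "
from h import *
to([.574,-.181,.102])
for n in('side','scene'):
    c=snap(n,n+'k');P=cloud(c);h=cv2.cvtColor(c['pixels'],cv2.COLOR_RGB2HSV).astype(int)
    m=(np.abs(P-[.557,-.182,.108])<[.012,.02,.014]).all(2)&(h[...,2]>90); q=P[m]; print(n,len(q),q.min(0).round(3),q.max(0).round(3),np.median(q,0).round(3))
"
```

```text
t 30.25 p [ 0.5749 -0.1804  0.106 ] q [-0.16  0.41  0.48  1.7  -0.21  1.08  1.93] F [ 0.   0.8 -0.1] w 0.026 g 0.0
[[-0.999, 0.035, 0.0], [0.035, 0.999, 0.0], [-0.0, 0.0, -1.0]]
shift [ 0.02 -0.02  0.1 ]
side 35 [ 0.554 -0.201  0.095] [ 0.568 -0.17   0.118] [ 0.558 -0.187  0.109]
scene 40 [ 0.551 -0.197  0.098] [ 0.568 -0.173  0.12 ] [ 0.557 -0.185  0.11 ]
```

>>> carry_out:
  moves:
    - [0,0,0.1,0,0,0]
    - [0,0,0,0,0,0]
    - [0,0,0,0,0,0]
    - [0,0,0,0,0,0]
    - [0,0,0,0,0,0]
  fingers: 4
  force: 20

```text
time: 30.98
ee_pos: [0.5748, -0.1804, 0.102]
eef_rot: [0.017, 1.0, 0.0, -0.0]
ft_force: [-0.4, -0.2, -0.2]
width: 0.0108
grip_force: 20.0
```

>>> carry_out:
  moves:
    - [0,0,-0.05,0,0,0]
    - [0,0,-0.05,0,0,0]
    - [0,0,-0.05,0,0,0]
    - [0,0,-0.05,0,0,0]
    - [0,0,0,0,0,0]
    - [0,0,0,0,0,0]

```text
time: 31.72
ee_pos: [0.5748, -0.1805, 0.1099]
eef_rot: [0.017, 1.0, -0.0, 0.0]
ft_force: [-0.6, -0.4, -2.0]
width: 0.0108
grip_force: 20.0
```

Raised 8 mm at about 2 N. Drawing along +y.

>>> carry_out:
  moves:
    - [0,0.05,0,0,0,0]
    - [0,0.05,0,0,0,0]
    - [0,0.05,0,0,0,0]
    - [0,0.05,0,0,0,0]
    - [0,0,0,0,0,0]

```text
time: 32.35
ee_pos: [0.5752, -0.1719, 0.1099]
eef_rot: [0.017, 1.0, 0.0, 0.0]
ft_force: [-0.6, 0.4, -2.6]
width: 0.011
grip_force: 20.0
```

>>> carry_out:
  moves:
    - [0,0.08,0,0,0,0]
    - [0,0.08,0,0,0,0]
    - [0,0.08,0,0,0,0]
    - [0,0.08,0,0,0,0]
    - [0,0.08,0,0,0,0]
    - [0,0.08,0,0,0,0]
    - [0,0.08,0,0,0,0]
    - [0,0,0,0,0,0]
    - [0,0,0,0,0,0]

```text
time: 33.48
ee_pos: [0.576, -0.1496, 0.1099]
eef_rot: [0.017, 1.0, 0.0, 0.0]
ft_force: [-0.6, 0.5, -2.9]
width: 0.0109
grip_force: 20.0
```

```bash
python3 -c "
from h import *
st()
for n in('side','scene'):
    c=snap(n,n+'m');P=cloud(c)
    m=(np.abs(P-[.555,-.165,.112])<[.008,.04,.016]).all(2)&(c['pixels'].min(2)>80); q=P[m]; print(n,len(q),q.min(0).round(3),q.max(0).round(3),np.median(q,0).round(3))
"
```

```text
t 33.48 p [ 0.576  -0.1496  0.1099] q [-0.2   0.39  0.47  1.71 -0.2   1.08  1.87] F [-0.6  0.5 -2.9] w 0.0109 g 20.0
[[-0.999, 0.034, 0.0], [0.034, 0.999, 0.001], [-0.0, 0.001, -1.0]]
side 18 [ 0.555 -0.162  0.107] [ 0.562 -0.148  0.123] [ 0.557 -0.156  0.118]
scene 25 [ 0.554 -0.16   0.106] [ 0.563 -0.139  0.124] [ 0.556 -0.154  0.117]
```

>>> carry_out:
  moves:
    - [0.187,0.068,0,0,0,0.4]
    - [0.187,0.068,0,0,0,0.4]
    - [0.187,0.068,0,0,0,0.4]
    - [0.187,0.068,0,0,0,0.4]
    - [0,0,0,0,0,0]

```text
time: 34.2
ee_pos: [0.5477, -0.1358, 0.1102]
eef_rot: [0.129, 0.992, 0.0, 0.0]
ft_force: [2.3, -0.5, -2.7]
width: 0.0108
grip_force: 20.0
```

>>> carry_out:
  moves:
    - [0.187,0.068,0,0,0,0.4]
    - [0.187,0.068,0,0,0,0.4]
    - [0.187,0.068,0,0,0,0.4]
    - [0.187,0.068,0,0,0,0.4]
    - [0.187,0.068,0,0,0,0.4]
    - [0.187,0.068,0,0,0,0.4]
    - [0.187,0.068,0,0,0,0.4]
    - [0.187,0.068,0,0,0,0.4]
    - [0,0,0,0,0,0]
    - [0,0,0,0,0,0]

```text
time: 35.45
ee_pos: [0.5042, -0.0909, 0.1102]
eef_rot: [0.345, 0.939, 0.0, 0.001]
ft_force: [2.6, -0.8, -2.9]
width: 0.011
grip_force: 20.0
```

```bash
python3 - <<'E'
from h import *
s,M=st(); print('yaw',np.degrees(np.arctan2(M[0,1],M[1,1])))
for n in('side','scene'):
    c=snap(n,n+'z');P=cloud(c);h=cv2.cvtColor(c['pixels'],cv2.COLOR_RGB2HSV).astype(int)
    # leaf points: wood in front of cage at mid heights
    m=(P[...,0]>.45)&(P[...,0]<.6)&(P[...,1]>-.25)&(P[...,1]<0)&(P[...,2]>.01)&(P[...,2]<.145)&(h[...,1]>50)&(h[...,2]>90)
    q=P[m]; 
    if len(q)>20:
        (vx,vy,x0,y0)=cv2.fitLine(q[:,:2].astype(np.float32),cv2.DIST_HUBER,0,.003,.001).ravel(); print(n,len(q),'leaf angle',np.degrees(np.arctan2(abs(vx),abs(vy))),x0,y0,q.min(0).round(3),q.max(0).round(3))
    m=(np.abs(P-(s['ee_pos']+[-.017,.01,.003]))<[.03,.03,.016]).all(2)&(c['pixels'].min(2)>90); q=P[m]; print('button',len(q),np.median(q,0).round(3) if len(q) else '')
E
python3 dish.py z | grep -E "white|0.0[01]. *\]" | head
```

```text
t 35.45 p [ 0.5042 -0.0909  0.1102] q [-0.42  0.21  0.57  1.93 -0.13  1.03  1.07] F [ 2.6 -0.8 -2.9] w 0.011 g 20.0
[[-0.762, 0.647, 0.001], [0.647, 0.762, -0.0], [-0.001, 0.0, -1.0]]
yaw 40.32080741476459
side 999 leaf angle 40.07627 0.5363105 -0.12859789 [ 0.457 -0.249  0.013] [ 0.6   -0.032  0.14 ]
button 13 [ 0.514 -0.104  0.118]
scene 573 leaf angle 39.690598 0.52156687 -0.13892531 [ 0.45  -0.25   0.011] [ 0.599 -0.036  0.141]
button 10 [ 0.509 -0.102  0.117]
[[-0.762, 0.648, 0.001], [0.648, 0.762, -0.0], [-0.001, 0.0, -1.0]]
side white px 1321 220 265 257 295 z pct [0.    0.008 0.019 0.031 0.039] xy [[0.382, -0.344], [0.484, -0.235]]
 brown [196. 249.] 12 [ 0.362 -0.116  0.007]
 brown [192. 256.] 31 [ 0.35  -0.11  -0.018]
 brown [248. 270.] 13 [ 0.456 -0.265  0.014]
 brown [236. 272.] 43 [ 0.428 -0.259  0.014]
 brown [243. 277.] 11 [ 0.436 -0.283  0.012]
 brown [236. 280.] 13 [ 0.417 -0.289  0.014]
 brown [317. 289.] 33 [ 0.581 -0.398  0.016]
scene white px 1129 229 296 249 291 z pct [0.004 0.008 0.02  0.032 0.039] xy [[0.38, -0.342], [0.483, -0.238]]
```

The gate stands about 38° open, held by the pull, with the bolt drawn about 31 mm. The dish is level with its pellets and the beaker is upright. Handing in.

>>> carry_out:
  moves:
    - [0,0,0,0,0,0]
    - [0,0,0,0,0,0]
    - [0,0,0,0,0,0]

```text
time: 36.02
ee_pos: [0.5038, -0.0903, 0.11]
eef_rot: [0.345, 0.939, 0.0, 0.0]
ft_force: [2.5, -1.3, -2.2]
width: 0.0105
grip_force: 20.0
```

```bash
python3 -c "
from h import *
st(); print(r.close_job())"
```

```text
t 36.02 p [ 0.5038 -0.0903  0.11  ] q [-0.42  0.21  0.57  1.93 -0.13  1.03  1.07] F [ 2.5 -1.3 -2.2] w 0.0105 g 20.0
[[-0.762, 0.648, 0.0], [0.648, 0.762, 0.0], [-0.0, 0.0, -1.0]]
the job is handed in; nothing more can be done
None
```

Handed in at 36 s, no verdict returned: six pellets in the level dish (I tipped it on edge after pouring; it settled back flat about 1 cm off, none spilled), beaker upright about 3 cm from where it started, bolt drawn about 31 mm, and the gate held about 38° open by its pull only, not the leaf.

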